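# Find the sound capacitor by its weight and clamp it for test

### The arm

A 6-joint arm with a two-finger parallel gripper is mounted at the origin on the work surface. World frame = base frame: x ahead of the robot, y to its left, z up, the work surface at z = 0. Lengths are in m, angles in degrees, forces in N, time in s.
With the tool pointing down it reaches from about 0.275 to 0.75 m from the base axis. Payload 10.2 kg.
Tool frame: the origin (TCP) lies at the very end of the fingers, on their centre line; the grasp point (between the pads) lies 19 mm behind it; z points along the fingers, y is the direction in which the jaws open and shut (so a half turn about z gives the same grasp; the last joint's range is limited). The gripper opens to 88 mm and grips with 3 to 60 N. Pads are 18 mm wide; open, the fingers measure 123 mm over their backs; the gripper's body (75 mm by 187 mm) begins 45 mm behind the grasp point.
Start: joints at [-12.8, 17.928, 85.812, -0, 76.261, -12.8], TCP at [0.525, -0, 0.239] pointing down, gripper open.
Joint ranges: [-168.41, 168.41], [-55.51, 124.54], [10.69, 146.95], [-70.63, 250.63], [1, 178], [-165.06, 165.06]. Speed limits (degrees/s): [136.94, 136.94, 172.46, 180, 180, 180].

### API

Orientations are given as a 3x3 rotation matrix whose columns are the frame's x, y, z axes.
In Python, from station import arm, snapshot, calibration gives the robot as it stands.
- The arm moves only by the shell command python3 -m jog 'ROWS' [FORCE]. ROWS is JSON, a list of rows, each an object with "rotation": the turn, a rotation vector about the tool's x, y, z in degrees, a list of three; "travel": the shift along the tool's x, y, z in m, a list of three; "fingers": the closure in counts, from 0 (fully open) to 255 (shut). A call has 1 to 12 rows; each row is the pose to reach, as a shift and turn from the pose measured when the call began, along the tool's axes at that moment; what a row does not reach only later rows make up. A row lasts 1/12 s, in which the tool goes at most 41.7 mm and 7.16 degrees, less where a joint would pass 70% of its speed; a pose out of reach is approached as far as the arm can. A call with a gripper value outside its range is refused whole. The fingers move at their own pace and stop on an object; FORCE is the grip in N (left out, the last holds). Time passes only in rows, so rows that repeat a pose let the fingers close. It gives the time, the measured TCP pose, the force and the opening at its end, in the units of the state.
- arm.state(): the state, without advancing time (a new reading comes with each control period).
- snapshot(name): name is "scene" or "side" or "wrist"; returns (picture, depth): 384x512x3 uint8, red, green, blue; 384x512 float32, m along the optical axis (not along the pixel's ray), 0 where there is no reading.
- calibration(name): a dict with "vfov" (degrees; the focal length in pixels is half the picture's height over the tangent of half this angle, whatever the lens; pixels are square), "cx", "cy" (the principal point, pixels), "k1" (the pictures are not rectified: a ray, as slopes to the right and down, at radius r is drawn at 1 + k1 r^2 times it, then the intrinsics apply), "pose" (4x4, takes a point from camera to world coordinates); the wrist camera has in their place "hand_eye" (4x4, takes a point from camera to tool coordinates, whose origin is the TCP and whose axes are the flange's). Camera axes: x right, y down, z forward; pixel columns grow to the right and rows downward; lengths in m; the calibration is good to about 2 mm. A picture is of the moment at which its call begins: read the wrist's pose just before it. calibration takes no time and is no camera call.
- arm.close_job(): hands the job in, once; it reports no verdict.
The state is a dict: "t": time; "q": joint angles; "joint_vel": joint speeds; "joint_efforts": joint torques, N m; "ee_pos": TCP position; "orientation": TCP orientation; "ft_force": force on the tool from outside, world axes, zero at the start; "wrist_torque": the same for the moment, N m; "gripper_width": finger opening in m.
Only numpy, scipy, OpenCV 4.12 (cv2) and the standard library are available. Lean on these libraries where they do the work, as an engineer would, in place of code of your own. Each camera call takes 0.05 s, during which the arm holds its last target.

### The job

One of the three big capacitors leaning in the rack is sound; the other two have dried out and weigh only about half as much, though all look alike. Find the heavy one by lifting, stand it upright (studs up) in the channel of the green test fixture, then slide the orange jaw up gently until the capacitor is snug between jaw and end stop. Leave the two light ones in rack bays, lay no capacitor on its side, and leave the other things on the bench where they are.

Things in the scene. Friction and masses are not known exactly. Their poses are not given: they have to be found in the camera images.
- can_a: one of three look-alike capacitors: black cylinder 54 mm across, 110 mm tall, silver top with two brass studs (6 mm), grey band near the top. Origin: centre of its underside; its z axis runs along the cylinder to the studded top. A sound one weighs 0.40 to 0.52 kg, a dried-out one 0.18 to 0.24 kg; exactly one of the three is sound, which one cannot be seen
- can_b: one of three look-alike capacitors: black cylinder 54 mm across, 110 mm tall, silver top with two brass studs (6 mm), grey band near the top. Origin: centre of its underside; its z axis runs along the cylinder to the studded top. A sound one weighs 0.40 to 0.52 kg, a dried-out one 0.18 to 0.24 kg; exactly one of the three is sound, which one cannot be seen
- can_c: one of three look-alike capacitors: black cylinder 54 mm across, 110 mm tall, silver top with two brass studs (6 mm), grey band near the top. Origin: centre of its underside; its z axis runs along the cylinder to the studded top. A sound one weighs 0.40 to 0.52 kg, a dried-out one 0.18 to 0.24 kg; exactly one of the three is sound, which one cannot be seen
- rack: rack fixed to the bench, foot 130 x 320 mm, origin under its centre, three bays along y 105 mm apart. A capacitor reclines 0.524 rad from vertical in each, top leaning to the rack's -x (towards the robot), on a ledge, board and two 13 mm high blue strips that hold only its lower 65 mm; the upper 45 mm stands free. Lifted straight up it is clear at once and can be set back the same way
- bay0 (a point): middle of the ledge of a rack bay: where the centre of the underside of a capacitor rests (axes as the rack's)
- bay1 (a point): middle of the ledge of a rack bay: where the centre of the underside of a capacitor rests (axes as the rack's)
- bay2 (a point): middle of the ledge of a rack bay: where the centre of the underside of a capacitor rests (axes as the rack's)
- fixture: green test fixture fixed to the bench: base 120 (x) x 270 (y) x 20 mm high, origin under its centre. Along y runs a channel 68 mm wide between 10 mm high steel rails, floored by the white plate. At its +y end an aluminium end stop: face at y = 95 mm, top 82 mm above the bench. The orange jaw slides along +y towards it
- plate (a joint): sinking of the white spring plate that floors the channel (from y = -60 mm to the end stop; top 20 mm above the bench when up), in m: it stays up at 0 under a dried-out capacitor and sinks to its stop at 4 mm under the weight of a sound one
- seat (a point): point on the sunken channel floor (16 mm above the bench), on its centre line, 27 mm before the end stop's face: where the underside's centre of a clamped capacitor comes (axes as the fixture's)
- jaw (a joint): travel of the orange jaw along the fixture's +y in m: its front face is at y = -60 mm + travel. It starts at 0 to 30 mm, range 0 to 120 mm; 101 mm when it and a 54 mm capacitor touch and the capacitor touches the end stop. Slides with about 2.5 N of friction and stays where it is left
- jaw_back (a point): centre of the jaw's rear face, 70 mm above the bench. The jaw is an upright orange plate 80 mm wide (x), 14 mm thick (y), from 34 to 100 mm above the bench; behind it is only a low dark slide, 40 mm long and no higher than 33 mm above the bench
- screwdriver: bystander: screwdriver lying on the mat
- choke: bystander: copper-wound toroid coil, 60 mm across, 28 mm tall
- heatsink: bystander: finned aluminium heat sink, 80 x 60 x 34 mm
- spool: bystander: grey wire spool standing on end, 60 mm across, 50 mm tall
- meter: bystander: grey hand multimeter lying on its back, 160 x 80 x 34 mm
- flux_bottle: bystander: white bottle with red cap, 50 mm across, 120 mm tall
Things that resemble listed ones, but are neither listed nor needed, are in the scene too. What is shaped like the can_c but pink or turquoise is not meant.

How it is judged (in metres and radians):
On the way, in this order (a step that is already met when the one before it is completed fails the run):
1. the sound (heavy) capacitor stands upright in the fixture's channel, its weight holding the floor plate down (value of joint plate above 0.003 m and ((x of can_a in the frame of seat between -0.014 and 0.014 m and z of can_a in the frame of seat between -0.003 and 0.003 m and angle between can_a's own z axis and vertical below 0.06 rad and y of can_a in the frame of seat between -0.08 and 0.006 m) or (x of can_b in the frame of seat between -0.014 and 0.014 m and z of can_b in the frame of seat between -0.003 and 0.003 m and angle between can_b's own z axis and vertical below 0.06 rad and y of can_b in the frame of seat between -0.08 and 0.006 m) or (x of can_c in the frame of seat between -0.014 and 0.014 m and z of can_c in the frame of seat between -0.003 and 0.003 m and angle between can_c's own z axis and vertical below 0.06 rad and y of can_c in the frame of seat between -0.08 and 0.006 m))), for 0.3 s.
2. the jaw is slid up snug against it (value of joint jaw above 0.098 m), for 0.2 s.
At the end, for the whole second after the job is handed in: One capacitor stands upright on the floor plate, sunk over 3 mm (so it is the sound one), within 14 mm of the centre line and 4 mm of touching the end stop; jaw travel over 98 mm (snug within 3 mm); the two others recline in rack bays, within 12 mm of a bay's middle; all at rest (value of joint plate above 0.003 m and value of joint jaw above 0.098 m and linear speed of each of can_a, can_b, can_c below 0.02 m/s and ((x of can_a in the frame of seat between -0.014 and 0.014 m and z of can_a in the frame of seat between -0.003 and 0.003 m and angle between can_a's own z axis and vertical below 0.06 rad and y of can_a in the frame of seat between -0.004 and 0.004 m and (distance between can_b and bay0 below 0.012 m or distance between can_b and bay1 below 0.012 m or distance between can_b and bay2 below 0.012 m) and angle between can_b's own z axis and vertical between 0.42 and 0.63 rad and (distance between can_c and bay0 below 0.012 m or distance between can_c and bay1 below 0.012 m or distance between can_c and bay2 below 0.012 m) and angle between can_c's own z axis and vertical between 0.42 and 0.63 rad) or (x of can_b in the frame of seat between -0.014 and 0.014 m and z of can_b in the frame of seat between -0.003 and 0.003 m and angle between can_b's own z axis and vertical below 0.06 rad and y of can_b in the frame of seat between -0.004 and 0.004 m and (distance between can_a and bay0 below 0.012 m or distance between can_a and bay1 below 0.012 m or distance between can_a and bay2 below 0.012 m) and angle between can_a's own z axis and vertical between 0.42 and 0.63 rad and (distance between can_c and bay0 below 0.012 m or distance between can_c and bay1 below 0.012 m or distance between can_c and bay2 below 0.012 m) and angle between can_c's own z axis and vertical between 0.42 and 0.63 rad) or (x of can_c in the frame of seat between -0.014 and 0.014 m and z of can_c in the frame of seat between -0.003 and 0.003 m and angle between can_c's own z axis and vertical below 0.06 rad and y of can_c in the frame of seat between -0.004 and 0.004 m and (distance between can_a and bay0 below 0.012 m or distance between can_a and bay1 below 0.012 m or distance between can_a and bay2 below 0.012 m) and angle between can_a's own z axis and vertical between 0.42 and 0.63 rad and (distance between can_b and bay0 below 0.012 m or distance between can_b and bay1 below 0.012 m or distance between can_b and bay2 below 0.012 m) and angle between can_b's own z axis and vertical between 0.42 and 0.63 rad))).
It fails at once if the jaw presses a capacitor with more than 40 N (not gently) (contact force between jaw and can_a above 40 N or contact force between jaw and can_b above 40 N or contact force between jaw and can_c above 40 N).
It fails at once if a capacitor is laid on its side (angle between any of can_a, can_b, can_c's own z axis and vertical above 1.2 rad).
It fails at once if a bystander is moved by more than 30 mm (distance of any of screwdriver, choke, heatsink, spool, meter, flux_bottle from where it was at the start of the episode above 0.03 m).
It also fails if it takes over 72 s, if anything falls off the work surface, if the arm or the gripper's body presses on something with over 40 N, if the wrist force passes 120 N, or if a joint passes its speed limit or range.

## Working session

There is one attempt and no reset: what is moved stays moved. The work goes in short steps, Python scripts to look and compute and a shell command to move; the robot and the scene stay as the last step left them, time stands still between calls to the robot, and variables do not carry over. Pictures are saved under pics/ and viewed, and the job is handed in when it is done.

```bash
ls; mkdir -p pics; python3 - <<'E'
from station import arm,snapshot,calibration
import cv2
s=arm.state();print(s)
for n in["scene","side","wrist"]:
    p,d=snapshot(n);cv2.imwrite(f"pics/{n}0.png",p[:,:,::-1]);import numpy as np;np.save(f"pics/{n}0d.npy",d)
    print(n,calibration(n))
E
```

```text
pics
{'t': 0.0, 'q': array([-1.27977268e+01,  1.79594275e+01,  8.58526783e+01, -2.85621623e-03,
        7.62613092e+01, -1.28002631e+01]), 'joint_vel': array([-0.04507675,  0.05363278, -0.06328657,  0.11956369, -0.00819528,
        0.03447525]), 'joint_efforts': array([-1.80187753e-04, -4.02218950e+01, -2.52264959e+01,  6.94810320e-02,
        3.53677373e-02, -8.52248218e-05]), 'ee_pos': array([5.24756481e-01, 5.05447173e-05, 2.38169966e-01]), 'orientation': array([[-5.59872028e-05,  9.99999204e-01, -1.26022773e-03],
       [ 9.99999970e-01,  5.62854240e-05,  2.36606441e-04],
       [ 2.36677185e-04, -1.26021445e-03, -9.99999178e-01]]), 'ft_force': array([ 1.30983624,  0.84080209, -0.35990473]), 'wrist_torque': array([-0.02477797,  0.02164927,  0.01977526]), 'gripper_width': 0.08764548262439582}
scene {'vfov': 57.19984696425792, 'cx': 257.1782761202362, 'cy': 195.67285139558936, 'k1': -0.06322366415126823, 'pose': array([[-5.63117559e-01,  5.52826554e-01, -6.14232379e-01,
         1.26483727e+00],
       [ 8.26376671e-01,  3.76297871e-01, -4.18929003e-01,
         5.28633669e-01],
  
[... 304 characters left out ...]
968134, -0.00131094, -0.02520907,  0.50928812],
       [ 0.01645797,  0.72336647, -0.69026813,  0.79904954],
       [ 0.0191403 , -0.69046306, -0.72311438,  0.89820237],
       [ 0.        ,  0.        ,  0.        ,  1.        ]])}
wrist {'vfov': 66.80804305176758, 'cx': 256.97385786909484, 'cy': 194.92185050874002, 'k1': 0.010387363464068803, 'hand_eye': array([[ 2.87322524e-04, -9.59051180e-01, -2.83232681e-01,
         7.25950395e-02],
       [ 9.99999931e-01,  2.08711349e-04,  3.07724512e-04,
        -2.63444897e-04],
       [-2.36009681e-04, -2.83232750e-01,  9.59051174e-01,
        -1.46101720e-01],
       [ 0.00000000e+00,  0.00000000e+00,  0.00000000e+00,
         1.00000000e+00]])}
```

View pics/scene0.png

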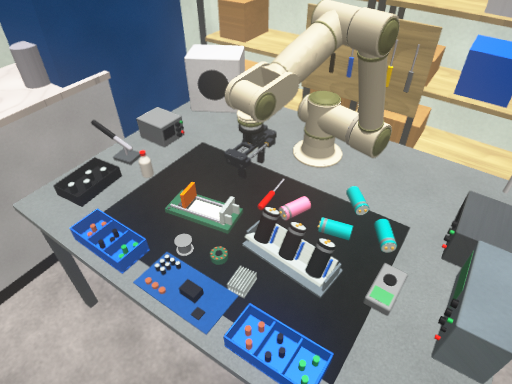

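View pics/side0.png

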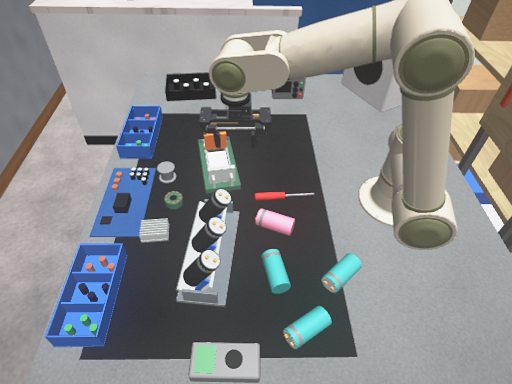

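View pics/wrist0.png

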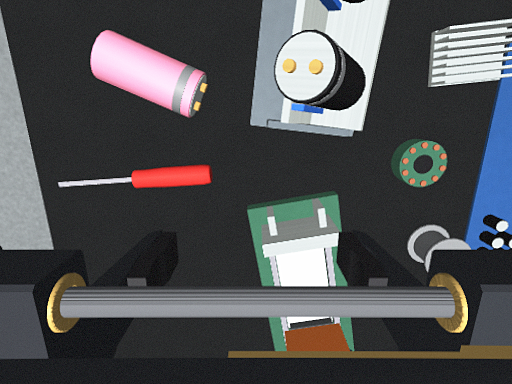

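```bash
cat > h.py <<'E'
import numpy as np,cv2
from station import arm,snapshot,calibration
def K(c,h=384):
    f=h/2/np.tan(np.radians(c['vfov'])/2); return np.array([[f,0,c['cx']],[0,f,c['cy']],[0,0,1]]),np.array([c['k1'],0,0,0.])
def rays(c,uv):
    k,d=K(c); return cv2.undistortPoints(np.asarray(uv,float).reshape(-1,1,2),k,d).reshape(-1,2)
def pose(n,c,st=None):
    if n!='wrist': return c['pose']
    T=np.eye(4);T[:3,:3]=st['orientation'];T[:3,3]=st['ee_pos'];return T@c['hand_eye']
def cloud(n,d,st=None):
    c=calibration(n);v,u=np.mgrid[:384,:512]
    r=rays(c,np.stack([u,v],-1)).reshape(384,512,2)
    P=np.concatenate([r*d[...,None],d[...,None]],-1);T=pose(n,c,st)
    return P@T[:3,:3].T+T[:3,3]
def proj(n,P,st=None):
    c=calibration(n);T=np.linalg.inv(pose(n,c,st));k,d=K(c)
    return cv2.projectPoints((np.asarray(P,float)@T[:3,:3].T+T[:3,3]).reshape(-1,1,3),np.zeros(3),np.zeros(3),k,d)[0].reshape(-1,2)
def ray(n,uv,st=None):
    c=calibration(n);T=pose(n,c,st);r=rays(c,uv);d=np.c_[r,np.ones(len(r))]@T[:3,:3].T
    return T[:3,3],d/np.linalg.norm(d,axis=1)[:,None]
def tri(o1,d1,o2,d2):
    A=np.c_[d1,-d2];s=np.linalg.lstsq(A,o2-o1,rcond=None)[0];a=o1+s[0]*d1;b=o2+s[1]*d2
    return (a+b)/2,np.linalg.norm(a-b)
E
python3 - <<'E'
from h import *
s=arm.state()
import pickle
for n in["scene","side","wrist"]:
    d=np.load(f"pics/{n}0d.npy");p=cv2.imread(f"pics/{n}0.png")
    P=cloud(n,d,s)
    # topdown: x 0.3..0.8 (up), y -0.35..0.35 -> 800x560? scale 1000px/m
    im=np.zeros((500,700,3),np.uint8);z=np.full((500,700),-9.)
    ok=(d>0)&(P[...,0]>.28)&(P[...,0]<.78)&(abs(P[...,1])<.35)&(P[...,2]<.16)&(P[...,2]>-.02)
    Q=P[ok];C=p[ok]
    o=np.argsort(Q[:,2]);Q=Q[o];C=C[o]
    r=(500-(Q[:,0]-.28)*1000).astype(int).clip(0,499);c=(350-Q[:,1]*1000).astype(int).clip(0,699)
    for a in(0,1):
        for b in (0,1):
            im[(r+a).clip(0,499),(c+b).clip(0,699)]=C
    cv2.imwrite(f"pics/top_{n}.png",im)
    print(n,np.median(Q[Q[:,2]<.008][:,2]))
for n,(x0,y0,x1,y1) in {"scene":(160,170,360,300),"side":(165,120,325,310)}.items():
    p=cv2.imread(f"pics/{n}0.png")[y0:y1,x0:x1];f=min(800/p.shape[1],600/p.shape[0],4)
    cv2.imwrite(f"pics/{n}0c.png",cv2.resize(p,None,fx=f,fy=f,interpolation=cv2.INTER_CUBIC));print(f)
E
```

```text
scene 0.0006923034950441775
side -0.00032191303800499504
wrist 0.000822245371193131
4.0
3.1578947368421053
```

View pics/top_side.png

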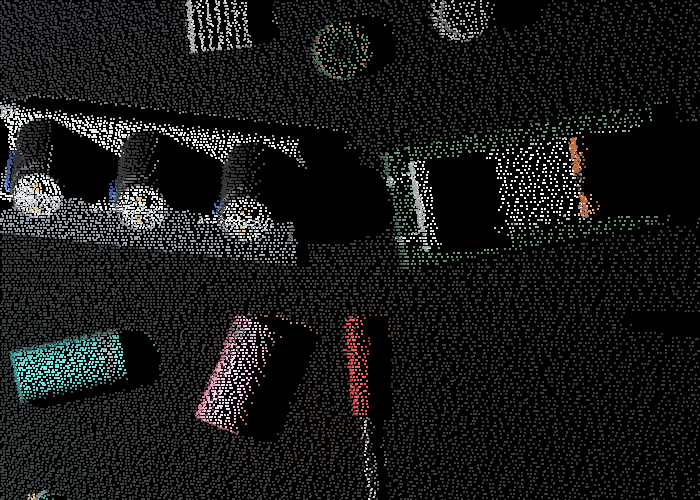

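View pics/scene0c.png

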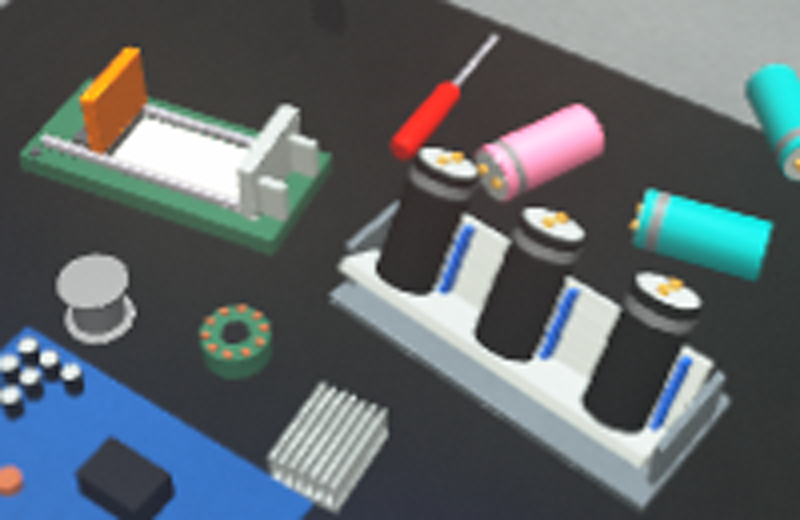

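View pics/side0c.png

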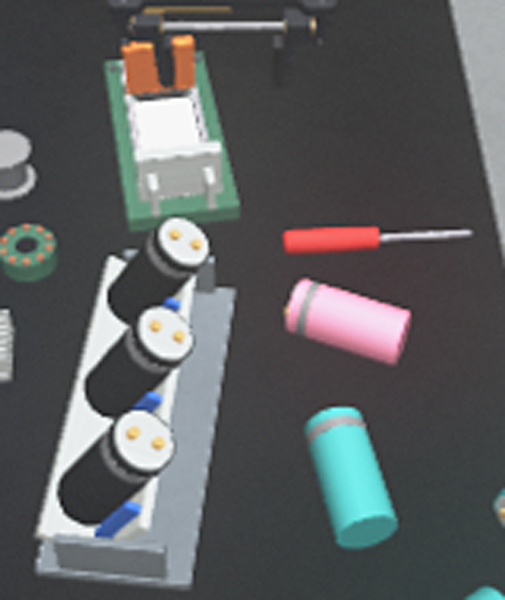

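```bash
cat > fit.py <<'E'
from h import *
from scipy.optimize import least_squares
s=arm.state()
C=[];L=[]
for n in["scene","side","wrist"]:
    d=np.load(f"pics/{n}0d.npy");p=cv2.imread(f"pics/{n}0.png").astype(int)
    P=cloud(n,d,s);sat=p.max(-1)-p.min(-1)
    ok=(d>0)&(P[...,2]>-.02)&(P[...,2]<.16)&(P[...,0]>.28)&(P[...,0]<.8)
    if n=='wrist': ok[240:]=0
    C.append(np.c_[P[ok],p[ok],np.full(ok.sum(),["scene","side","wrist"].index(n))])
C=np.vstack(C)
np.save("pics/cloud0.npy",C)
yaw=np.radians(-5.4)
for cy in(0.31,0.205,0.105):
    cx=.555-(.31-cy)*.095*0+(-.02*(.31-cy)/.2)
    res={}
    for sel in ([0],[1],[2],[0,1,2]):
        m=np.isin(C[:,6],sel)&(np.hypot(C[:,0]-cx-.012,C[:,1]-cy)<.06)&(C[:,2]>.085)&(C[:,2]<.145)
        Q=C[m,:3]
        if len(Q)<150: continue
        def f(v):
            a=np.array([v[3],v[4],1.]);a/=np.linalg.norm(a);w=Q-v[:3];h=w@a;r=np.linalg.norm(w-h[:,None]*a,axis=1)
            return np.maximum(r-.027,h)
        r=least_squares(f,[cx,cy,.125,-.55,.05],loss='soft_l1',f_scale=.001,bounds=([0,-1,0,-.8,-.3],[1,1,.3,-.3,.3]))
        v=r.x;a=np.array([v[3],v[4],1]);a/=np.linalg.norm(a)
        print(sel,len(Q),'top',v[:3].round(4),'tilt',np.degrees(np.arccos(a[2])).round(2),'az',np.degrees(np.arctan2(-a[1],-a[0])).round(2),'base',(v[:3]-.11*a).round(4),'res',np.median(abs(r.fun)).round(5))
E
python3 fit.py
```

```text
[0] 292 top [0.6132 0.325  0.1481] tilt 37.59 az 22.87 base [0.675 0.351 0.061] res 0.00845
[1] 499 top [0.5841 0.3124 0.1372] tilt 28.91 az -5.31 base [0.637  0.3075 0.0409] res 0.00078
[0, 1, 2] 791 top [0.5845 0.3125 0.1376] tilt 28.34 az -5.43 base [0.6365 0.3076 0.0408] res 0.00082
[0] 300 top [0.5714 0.2103 0.1386] tilt 27.91 az -6.63 base [0.6225 0.2044 0.0414] res 0.00091
[1] 435 top [0.5722 0.208  0.1371] tilt 28.99 az -6.09 base [0.6252 0.2023 0.0409] res 0.00072
[0, 1, 2] 756 top [0.5723 0.2089 0.1376] tilt 27.63 az -7.5 base [0.6229 0.2022 0.0402] res 0.00107
[0] 300 top [0.5886 0.1198 0.1506] tilt 39.2 az 21.54 base [0.6533 0.1453 0.0654] res 0.00783
[1] 392 top [0.5606 0.1039 0.1372] tilt 28.56 az -6.05 base [0.6129 0.0984 0.0406] res 0.0008
[2] 3717 top [0.5608 0.1042 0.1381] tilt 29.35 az -6.6 base [0.6143 0.098  0.0422] res 0.0004
[0, 1, 2] 4409 top [0.5607 0.1042 0.138 ] tilt 29.23 az -6.55 base [0.6141 0.0981 0.042 ] res 0.00047
```

View pics/top_scene.png

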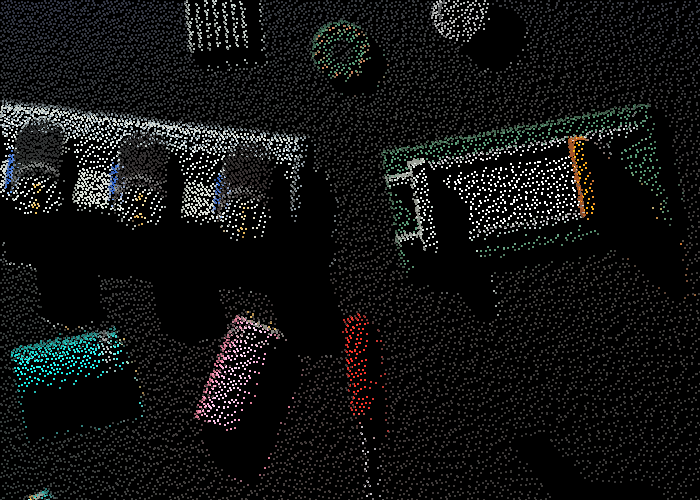

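```bash
python3 - <<'E'
from h import *
C=np.load("pics/cloud0.npy")
m=(C[:,1]<0.0)&(C[:,1]>-.4)&(C[:,0]>.45)&(C[:,0]<.72)
C=C[m]
for i,n in enumerate(["scene","side","wrist"]):
    D=C[C[:,6]==i]
    st=D[(D[:,2]>.076)&(D[:,2]<.09)&(D[:,1]>-.12)]
    if len(st)>5:
        print(n,'stop top',len(st),np.median(st[:,2]).round(4),cv2.minAreaRect(st[:,:2].astype(np.float32)*1000))
    B,G,R=D[:,3],D[:,4],D[:,5]
    org=D[(R>150)&(B<90)&(G<160)&(D[:,2]>.03)]
    if len(org)>5:
        t=org[org[:,2]>np.percentile(org[:,2],99)-.003];print('jaw',len(org),org[:,2].max(),cv2.minAreaRect(org[:,:2].astype(np.float32)*1000),'top',cv2.minAreaRect(t[:,:2].astype(np.float32)*1000))
    g=D[(G>R*1.2)&(G>B*1.1)&(D[:,2]>.012)&(D[:,2]<.025)]
    if len(g)>5: print('green',len(g),np.median(g[:,2]).round(4),cv2.minAreaRect(g[:,:2].astype(np.float32)*1000))
    w=D[(D[:,3:6].min(1)>200)&(D[:,2]>.012)&(D[:,2]<.026)]
    if len(w)>5: print('white',len(w),np.median(w[:,2]).round(4),cv2.minAreaRect(w[:,:2].astype(np.float32)*1000))
p=cv2.imread("pics/wrist0.png")[180:360,230:370];cv2.imwrite("pics/wf.png",cv2.resize(p,None,fx=3.3,fy=3.3,interpolation=cv2.INTER_CUBIC))
E
```

```text
scene stop top 95 0.0819 ((573.3772583007812, -73.27114868164062), (93.21170806884766, 16.430355072021484), 10.689963340759277)
jaw 216 0.10085440317881311 ((662.743896484375, -137.1408233642578), (276.9114990234375, 66.59949493408203), 58.2413444519043) top ((601.8052368164062, -233.29281616210938), (80.3017349243164, 16.761455535888672), 12.74902057647705)
green 576 0.0194 ((636.561279296875, -161.8205108642578), (218.0685272216797, 285.4212646484375), 10.01624870300293)
white 343 0.0202 ((586.7172241210938, -163.213623046875), (60.143245697021484, 132.2123260498047), 10.029838562011719)
side stop top 119 0.0806 ((575.379638671875, -74.55476379394531), (88.5106201171875, 18.15152931213379), 9.692258834838867)
jaw 219 0.10251184958457593 ((604.2098388671875, -232.12652587890625), (77.26483154296875, 19.1304931640625), 11.9074068069458) top ((600.6128540039062, -234.43458557128906), (69.00553131103516, 17.196393966674805), 9.498983383178711)
green 517 0.0189 ((638.7277221679688, -163.97805786132812), (213.66775512695312, 279.4239807128906), 9.995437622070312)
white 272 0.0191 ((598.2863159179688, -189.25881958007812), (74.48307800292969, 89.04080963134766), 8.550549507141113)
wrist stop top 305 0.0815 ((585.65576171875, -69.07505798339844), (66.60893249511719, 8.93128776550293), 9.45666217803955)
green 1852 0.0202 ((620.9306030273438, -56.18497085571289), (220.2553253173828, 63.54224395751953), 15.776277542114258)
```

View pics/wf.png

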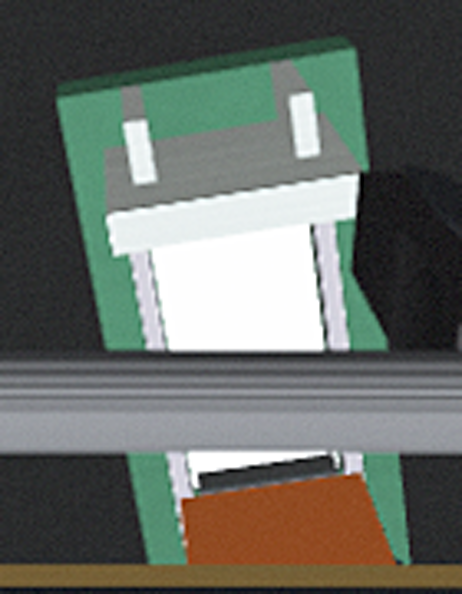

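```bash
python3 - <<'E'
from h import *
s=arm.state()
def onz(n,uv,z):
    o,d=ray(n,uv,s); return o+d*((z-o[2])/d[:,2])[:,None]
c=lambda L:[(230+a/3.3,180+b/3.3) for a,b in L]
P=onz('wrist',c([(115,255),(357,217),(108,213),(358,175)]),.082);print('stop top front L,R back L,R\n',P.round(4),P.mean(0))
d=P[1]-P[0];print(np.degrees(np.arctan2(d[1],d[0])))
P=onz('wrist',c([(58,98),(353,48),(368,170),(150,562),(408,562)]),.02);print('green corners',P.round(4))
P=onz('wrist',c([(150,252),(168,350),(308,228),(326,350),(190,450)]),.02);print('plate edges',P.round(4))
P=onz('wrist',c([(183,500),(362,473)]),.1);print('jaw top front',P.round(4))
E
```

```text
stop top front L,R back L,R
 [[ 0.5337 -0.0918  0.082 ]
 [ 0.6172 -0.0771  0.082 ]
 [ 0.5311 -0.0757  0.082 ]
 [ 0.6163 -0.0614  0.082 ]] [ 0.57454602 -0.0764808   0.082     ]
9.994921905741084
green corners [[ 0.512  -0.0554  0.02  ]
 [ 0.6288 -0.0344  0.02  ]
 [ 0.639  -0.0866  0.02  ]
 [ 0.5531 -0.2851  0.02  ]
 [ 0.6736 -0.2846  0.02  ]]
plate edges [[ 0.5502 -0.1241  0.02  ]
 [ 0.5589 -0.1714  0.02  ]
 [ 0.6161 -0.1129  0.02  ]
 [ 0.6276 -0.1713  0.02  ]
 [ 0.57   -0.223   0.02  ]]
jaw top front [[ 0.5582 -0.1793  0.1   ]
 [ 0.6211 -0.1676  0.1   ]]
```

```bash
cat > go.py <<'E'
from h import *
from scipy.spatial.transform import Rotation as Ro
def rel(p,R,s=None):
    s=s or arm.state();R0=s['orientation']
    return (R0.T@(np.asarray(p)-s['ee_pos'])).round(4),np.degrees(Ro.from_matrix(R0.T@R).as_rotvec()).round(2)
def frame(y,z):
    z=np.array(z)/np.linalg.norm(z);y=np.array(y,float);y-=z*(y@z);y/=np.linalg.norm(y);return np.c_[np.cross(y,z),y,z]
yr=np.radians(-6.4);t=np.radians(29.5)
RX=np.array([np.cos(yr),np.sin(yr),0]);RY=np.array([-np.sin(yr),np.cos(yr),0])
A=-np.sin(t)*RX+np.array([0,0,np.cos(t)])
TOP=[np.array([.5842,.3124,.1375]),np.array([.5722,.2085,.1375]),np.array([.5607,.1042,.138])]
RP=frame(RY,-A)
yf=np.radians(10);FX=np.array([np.cos(yf),np.sin(yf),0]);FY=np.array([-np.sin(yf),np.cos(yf),0]);FO=np.array([.593,-.178,0])
RF=frame(FX,[0,0,-1])
def fix(x,y,z): return FO+FX*x+FY*y+np.array([0,0,z])
E
python3 -c "
from go import *
print(rel(TOP[2]+.07*A,RP)); print(rel(TOP[2]-.037*A,RP))"
```

```text
(array([0.108 , 0.0016, 0.0394]), array([-21.52, -24.07, -81.6 ]))
(array([0.1021, 0.0541, 0.1325]), array([-21.52, -24.07, -81.6 ]))
```

```bash
python3 -m jog '[{"travel":[0.03,0,0.0],"rotation":[-5.4,-6,-20.4],"fingers":0},{"travel":[0.03,0,0.0],"rotation":[-5.4,-6,-20.4],"fingers":0},{"travel":[0.06,0,0.02],"rotation":[-10.8,-12,-40.8],"fingers":0},{"travel":[0.06,0,0.02],"rotation":[-10.8,-12,-40.8],"fingers":0},{"travel":[0.06,0,0.02],"rotation":[-10.8,-12,-40.8],"fingers":0},{"travel":[0.108,0.0016,0.0394],"rotation":[-21.5,-24.1,-81.6],"fingers":0},{"travel":[0.108,0.0016,0.0394],"rotation":[-21.5,-24.1,-81.6],"fingers":0},{"travel":[0.108,0.0016,0.0394],"rotation":[-21.5,-24.1,-81.6],"fingers":0},{"travel":[0.108,0.0016,0.0394],"rotation":[-21.5,-24.1,-81.6],"fingers":0},{"travel":[0.108,0.0016,0.0394],"rotation":[-21.5,-24.1,-81.6],"fingers":0},{"travel":[0.108,0.0016,0.0394],"rotation":[-21.5,-24.1,-81.6],"fingers":0},{"travel":[0.108,0.0016,0.0394],"rotation":[-21.5,-24.1,-81.6],"fingers":0}]' 15
python3 -c "
from go import *
print(rel(TOP[2]+.07*A,RP)); print(rel(TOP[2]-.037*A,RP))"
```

```text
t: 1.15
ee_pos: [0.5262, 0.1083, 0.1988]
orientation: [[-0.865, 0.135, 0.483], [0.12, 0.991, -0.061], [-0.486, 0.005, -0.874]]
ft_force: [0.5, 0.5, -0.4]
gripper_width: 0.0882
(array([-0.0003, -0.0002,  0.0001]), array([-0.4 , -0.4 , -1.31]))
(array([-0.0011,  0.0006,  0.1071]), array([-0.4 , -0.4 , -1.31]))
```

```bash
python3 -m jog '[{"travel":[0,0,0],"rotation":[-0.4,-0.4,-1.3],"fingers":0}]'; python3 - <<'E'
from go import *
s=arm.state();p,d=snapshot("wrist");q=p[:,:,::-1].copy()
u=proj('wrist',[TOP[2],TOP[2]-.037*A+.027*RY,TOP[2]-.037*A-.027*RY,s['ee_pos']],s);print(u.round(1))
for a in u: cv2.circle(q,tuple(int(i) for i in a),3,(0,0,255),1)
cv2.imwrite("pics/w1.png",q)
p,d=snapshot("side");cv2.imwrite("pics/s1.png",p[:,:,::-1])
print(rel(TOP[2]-.037*A,RP))
E
```

```text
t: 1.23
ee_pos: [0.5254, 0.1082, 0.1983]
orientation: [[-0.865, 0.106, 0.49], [0.091, 0.994, -0.054], [-0.493, -0.002, -0.87]]
ft_force: [0.5, -0.4, -0.7]
gripper_width: 0.0883
[[257.3 207.7]
 [287.  194.6]
 [227.4 194.2]
 [257.5 246.8]]
(array([-9.00e-04,  1.00e-04,  1.07e-01]), array([-0.01, -0.04, -0.03]))
```

View pics/w1.png

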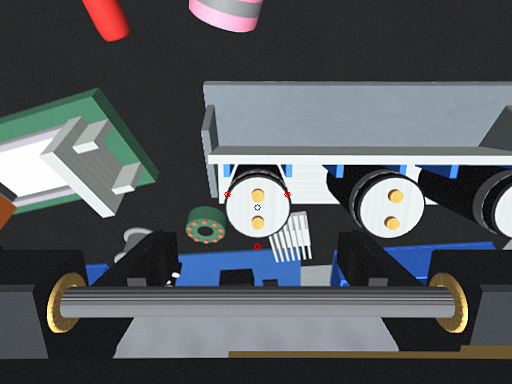

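View pics/s1.png

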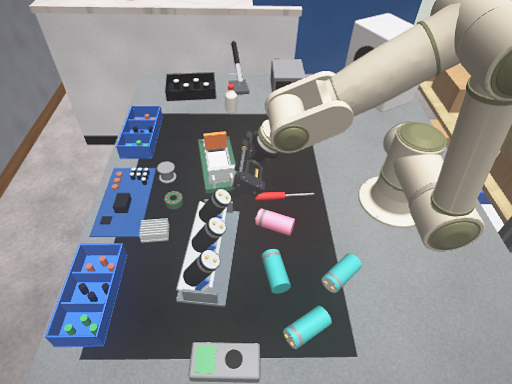

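```bash
python3 - <<'E'
from go import *
C=np.load("pics/cloud0.npy");b=TOP[1]-.11*A
w=C[:,:3]-b;x=w@RX;y=w@RY
for y0 in range(-170,-130,5):
    m=(y>y0/1000)&(y<y0/1000+.005)&(abs(x)<.09)
    print(y0,m.sum(),C[m,2].max().round(3) if m.any() else '',x[m][C[m,2].argmax()].round(3) if m.any() else '')
E
python3 -m jog '[{"travel":[-0.001,0,0.03],"rotation":[0,0,0],"fingers":50},{"travel":[-0.001,0,0.05],"rotation":[0,0,0],"fingers":50},{"travel":[-0.001,0,0.07],"rotation":[0,0,0],"fingers":50},{"travel":[-0.001,0,0.07],"rotation":[0,0,0],"fingers":50}]' 15
```

```text
-170 589 0.003 -0.01
-165 529 0.003 0.057
-160 470 0.063 -0.042
-155 734 0.065 0.001
-150 796 0.086 -0.055
-145 701 0.086 -0.054
-140 728 0.089 -0.043
-135 839 0.141 -0.05
t: 1.67
ee_pos: [0.5606, 0.1038, 0.1349]
orientation: [[-0.868, 0.114, 0.484], [0.099, 0.993, -0.056], [-0.487, -0.0, -0.873]]
ft_force: [0.4, -0.4, -0.1]
gripper_width: 0.0712
```

```bash
python3 -m jog '[{"travel":[-0.0005,0,0.018],"rotation":[0,0,0],"fingers":50},{"travel":[-0.0005,0,0.036],"rotation":[0,0,0],"fingers":50},{"travel":[-0.0005,0,0.036],"rotation":[0,0,0],"fingers":50},{"travel":[-0.0005,0,0.036],"rotation":[0,0,0],"fingers":140},{"travel":[-0.0005,0,0.036],"rotation":[0,0,0],"fingers":140},{"travel":[-0.0005,0,0.036],"rotation":[0,0,0],"fingers":140},{"travel":[-0.0005,0,0.036],"rotation":[0,0,0],"fingers":140},{"travel":[-0.0005,0,0.036],"rotation":[0,0,0],"fingers":140}]' 20; python3 -c "
from go import *
s=arm.state();print(s['ft_force'],s['wrist_torque'],rel(TOP[2]-.037*A,RP)); print(s['orientation'].T@[0,0,.05])"
```

```text
t: 2.33
ee_pos: [0.5786, 0.1021, 0.1051]
orientation: [[-0.867, 0.114, 0.486], [0.099, 0.994, -0.055], [-0.489, 0.0, -0.872]]
ft_force: [-5.5, 2.4, 7.3]
gripper_width: 0.0534
[-5.49627536  2.44638899  7.34793341] [0.32134207 0.30945571 0.09734816] (array([-0.0005,  0.0001, -0.0005]), array([-0.04, -0.22, -0.11]))
[-2.44507445e-02  1.60143200e-05 -4.36137689e-02]
```

```bash
python3 -m jog '[{"travel":[-0.0098,0,-0.0174],"rotation":[0,0,0],"fingers":140},{"travel":[-0.0196,0,-0.0349],"rotation":[0,0,0],"fingers":140},{"travel":[-0.0293,0,-0.0523],"rotation":[0,0,0],"fingers":140},{"travel":[-0.0293,0,-0.0523],"rotation":[0,0,0],"fingers":140},{"travel":[-0.0293,0,-0.0523],"rotation":[0,0,0],"fingers":140},{"travel":[-0.0293,0,-0.0523],"rotation":[0,0,0],"fingers":140}]'; python3 -c "
from go import *
s=arm.state();print(s['ft_force'],s['wrist_torque'])"
for i in 1 2 3; do python3 -m jog '[{"travel":[0,0,0],"rotation":[0,0,0],"fingers":140}]'; done
```

```text
t: 2.83
ee_pos: [0.5776, 0.1021, 0.1633]
orientation: [[-0.868, 0.114, 0.483], [0.099, 0.994, -0.055], [-0.486, -0.0, -0.874]]
ft_force: [-0.3, -0.0, -5.0]
gripper_width: 0.0534
[-0.33661423 -0.00881662 -5.02126414] [ 0.15868356  0.5484861  -0.01282412]
t: 2.92
ee_pos: [0.5768, 0.1021, 0.1617]
orientation: [[-0.869, 0.114, 0.481], [0.099, 0.993, -0.055], [-0.484, -0.0, -0.875]]
ft_force: [0.4, -0.1, -4.2]
gripper_width: 0.0536
t: 3.0
ee_pos: [0.5761, 0.102, 0.1602]
orientation: [[-0.871, 0.114, 0.478], [0.1, 0.993, -0.055], [-0.482, -0.001, -0.876]]
ft_force: [1.3, 0.7, -4.0]
gripper_width: 0.0535
t: 3.08
ee_pos: [0.5757, 0.102, 0.1589]
orientation: [[-0.872, 0.114, 0.477], [0.1, 0.993, -0.056], [-0.48, -0.001, -0.877]]
ft_force: [0.6, -1.4, -4.7]
gripper_width: 0.0531
```

```bash
python3 -c "
from go import *
s=arm.state();print(s['orientation'].T@[0,0,.06]);print(rel(fix(0,.061,.20),RF), fix(0,.061,.2),s['q'])
p,d=snapshot('side');cv2.imwrite('pics/s2.png',p[100:300,120:340,::-1])"
```

```text
[-2.87837633e-02 -5.55965842e-05 -5.26449606e-02]
(array([-0.0475, -0.2177, -0.0206]), array([18.31, 24.63, 71.84])) [ 0.58240746 -0.11792673  0.2       ] [-7.09605424e-02  1.84662717e+01  1.03073756e+02 -6.28744516e+00
  3.01007728e+01 -7.88914216e+01]
```

View pics/s2.png

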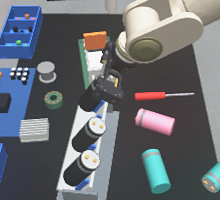

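```bash
python3 -m jog '[{"travel":[-0.0144,0,-0.0263],"rotation":[0,0,0],"fingers":140},{"travel":[-0.0288,0,-0.0526],"rotation":[0,0,0],"fingers":140},{"travel":[-0.035,-0.04,-0.05],"rotation":[1.8,2.5,7.2],"fingers":140},{"travel":[-0.04,-0.075,-0.045],"rotation":[3.6,5,14.4],"fingers":140},{"travel":[-0.0475,-0.11,-0.036],"rotation":[5.4,7.4,21.6],"fingers":140},{"travel":[-0.0475,-0.145,-0.03],"rotation":[7.2,9.8,28.8],"fingers":140},{"travel":[-0.0475,-0.18,-0.025],"rotation":[9.2,12.3,36],"fingers":140},{"travel":[-0.0475,-0.2177,-0.0206],"rotation":[11,14.8,43],"fingers":140},{"travel":[-0.0475,-0.2177,-0.0206],"rotation":[18.3,24.6,71.8],"fingers":140},{"travel":[-0.0475,-0.2177,-0.0206],"rotation":[18.3,24.6,71.8],"fingers":140},{"travel":[-0.0475,-0.2177,-0.0206],"rotation":[18.3,24.6,71.8],"fingers":140},{"travel":[-0.0475,-0.2177,-0.0206],"rotation":[18.3,24.6,71.8],"fingers":140}]'; python3 -c "
from go import *
print(rel(fix(0,.061,.20),RF))"
```

```text
t: 4.13
ee_pos: [0.5825, -0.1181, 0.1995]
orientation: [[-0.269, 0.963, 0.032], [0.962, 0.27, -0.028], [-0.036, 0.023, -0.999]]
ft_force: [0.8, 0.1, -3.8]
gripper_width: 0.0535
(array([ 0.0002, -0.    , -0.0005]), array([1.42, 1.97, 5.63]))
```

```bash
python3 -m jog '[{"travel":[0,0,0.01],"rotation":[1.4,2.0,5.6],"fingers":140},{"travel":[0,0,0.01],"rotation":[1.4,2.0,5.6],"fingers":140},{"travel":[0,0,0.01],"rotation":[1.4,2.0,5.6],"fingers":140}]'; python3 - <<'E'
from go import *
s=arm.state();print(rel(fix(0,.061,.19),RF),s['ft_force'])
for n in("scene","side","wrist"):
    p,d=snapshot(n);np.save(f"pics/{n}3d.npy",d);cv2.imwrite(f"pics/{n}3.png",p[:,:,::-1])
p=cv2.imread("pics/scene3.png")[120:250,140:300];q=cv2.imread("pics/side3.png")[90:220,170:330]
cv2.imwrite("pics/c3.png",cv2.resize(np.hstack([p,q]),None,fx=2.5,fy=2.5,interpolation=cv2.INTER_CUBIC))
E
```

```text
t: 4.38
ee_pos: [0.5828, -0.1186, 0.1886]
orientation: [[-0.177, 0.984, -0.0], [0.984, 0.177, 0.0], [0.0, -0.0, -1.0]]
ft_force: [1.2, -0.8, -3.7]
gripper_width: 0.0538
(array([ 0.0007, -0.0003, -0.0014]), array([-0.01, -0.02,  0.19])) [ 1.1978596  -0.75058129 -3.72292144]
```

View pics/c3.png

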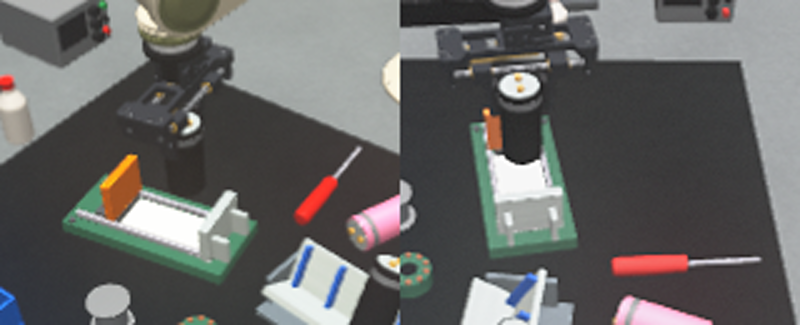

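View pics/wrist3.png

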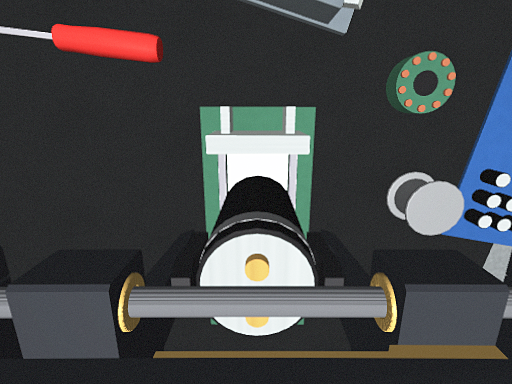

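```bash
python3 -m jog '[{"travel":[0.0007,0,0.03],"rotation":[0,0,0.2],"fingers":140},{"travel":[0.0007,0,0.055],"rotation":[0,0,0.2],"fingers":140},{"travel":[0.0007,0,0.08],"rotation":[0,0,0.2],"fingers":140},{"travel":[0.0007,0,0.088],"rotation":[0,0,0.2],"fingers":140},{"travel":[0.0007,0,0.091],"rotation":[0,0,0.2],"fingers":140}]'
python3 -m jog '[{"travel":[0,0,0.002],"rotation":[0,0,0],"fingers":140},{"travel":[0,0,0.003],"rotation":[0,0,0],"fingers":140}]'
python3 -m jog '[{"travel":[0,0,0.001],"rotation":[0,0,0],"fingers":140},{"travel":[0,0,0.002],"rotation":[0,0,0],"fingers":140}]'
```

```text
t: 4.95
ee_pos: [0.5822, -0.1172, 0.0981]
orientation: [[-0.175, 0.985, -0.0], [0.985, 0.175, 0.0], [0.0, -0.0, -1.0]]
ft_force: [-0.9, -0.3, -3.3]
gripper_width: 0.0536
t: 5.12
ee_pos: [0.5829, -0.1173, 0.0963]
orientation: [[-0.175, 0.985, 0.002], [0.985, 0.175, -0.001], [-0.001, 0.002, -1.0]]
ft_force: [-0.0, 0.4, -4.4]
gripper_width: 0.0535
t: 5.28
ee_pos: [0.5835, -0.1176, 0.0956]
orientation: [[-0.175, 0.984, 0.004], [0.984, 0.175, -0.002], [-0.002, 0.004, -1.0]]
ft_force: [0.5, 0.2, -4.2]
gripper_width: 0.0538
```

```bash
python3 -m jog '[{"travel":[0,-0.001,0.002],"rotation":[-0.2,-0.2,0],"fingers":140},{"travel":[0,-0.001,0.003],"rotation":[-0.2,-0.2,0],"fingers":140},{"travel":[0,-0.001,0.003],"rotation":[-0.2,-0.2,0],"fingers":140}]'
python3 -m jog '[{"travel":[0,0,0.001],"rotation":[0,0,0],"fingers":140},{"travel":[0,0,0.002],"rotation":[0,0,0],"fingers":140},{"travel":[0,0,0.002],"rotation":[0,0,0],"fingers":140}]'
```

```text
t: 5.53
ee_pos: [0.5829, -0.118, 0.0932]
orientation: [[-0.175, 0.984, 0.01], [0.984, 0.175, -0.005], [-0.007, 0.009, -1.0]]
ft_force: [0.7, -1.1, -1.3]
gripper_width: 0.0535
t: 5.78
ee_pos: [0.583, -0.1181, 0.0912]
orientation: [[-0.175, 0.984, 0.01], [0.984, 0.175, -0.005], [-0.007, 0.009, -1.0]]
ft_force: [-0.4, 0.2, -0.5]
gripper_width: 0.0534
```

```bash
python3 -m jog '[{"travel":[0,0,0.001],"rotation":[0.4,0.4,0],"fingers":140},{"travel":[0,0,0.002],"rotation":[0.4,0.4,0],"fingers":140}]'
python3 -c "
from go import *
print(rel(fix(0,.061,.09),RF))"
```

```text
t: 5.95
ee_pos: [0.5835, -0.1184, 0.0895]
orientation: [[-0.175, 0.985, 0.003], [0.985, 0.175, 0.0], [-0.0, 0.002, -1.0]]
ft_force: [0.4, -2.9, 6.9]
gripper_width: 0.0534
(array([ 0.0007, -0.001 , -0.0005]), array([0.14, 0.02, 0.09]))
```

```bash
python3 -m jog '[{"travel":[0,0,0],"rotation":[0,0,0],"fingers":50},{"travel":[0,0,0],"rotation":[0,0,0],"fingers":50},{"travel":[0,0,0],"rotation":[0,0,0],"fingers":50},{"travel":[0,0,0],"rotation":[0,0,0],"fingers":50},{"travel":[0,0,-0.02],"rotation":[0,0,0],"fingers":50},{"travel":[0,0,-0.04],"rotation":[0,0,0],"fingers":50},{"travel":[0,0,-0.06],"rotation":[0,0,0],"fingers":50},{"travel":[0,0,-0.1],"rotation":[0,0,0],"fingers":50},{"travel":[0,0,-0.1],"rotation":[0,0,0],"fingers":50}]'
python3 - <<'E'
from go import *
s=arm.state()
for n in("scene","side","wrist"):
    p,d=snapshot(n);np.save(f"pics/{n}4d.npy",d);cv2.imwrite(f"pics/{n}4.png",p[:,:,::-1])
p=cv2.imread("pics/scene4.png")[120:250,140:300];q=cv2.imread("pics/side4.png")[90:220,170:330]
cv2.imwrite("pics/c4.png",cv2.resize(np.hstack([p,q]),None,fx=2.5,fy=2.5,interpolation=cv2.INTER_CUBIC))
for n in("scene","side","wrist"):
    P=cloud(n,np.load(f"pics/{n}4d.npy"),s);im=cv2.imread(f"pics/{n}4.png")
    m=(np.hypot(P[...,0]-.583,P[...,1]+.118)<.04)&(P[...,2]>.1)&(P[...,2]<.137)
    if m.sum()<20: continue
    t=m&(im.min(-1)>150);w=P[t]-FO
    print(n,m.sum(),'z',np.median(P[t][:,2]).round(4),'x',(w@FX).min().round(4),(w@FX).max().round(4),'y',(w@FY).min().round(4),(w@FY).max().round(4))
    o=(im[...,2]>150)&(im[...,0]<90)&(im[...,1]<160)&(P[...,2]>.094)&(abs(P[...,1]+.23)<.06)&(P[...,2]<.11)
    if o.sum()>5:
        w=P[o]-FO;print('jaw top',(w@FX).min().round(4),(w@FX).max().round(4),'y',np.percentile(w@FY,[2,50,98]).round(4))
E
```

```text
t: 6.7
ee_pos: [0.5854, -0.1191, 0.1965]
orientation: [[-0.175, 0.984, 0.012], [0.984, 0.175, -0.004], [-0.006, 0.012, -1.0]]
ft_force: [0.6, -0.5, 1.1]
gripper_width: 0.071
scene 204 z 0.1268 x -0.0212 0.0254 y 0.0337 0.0824
jaw top -0.0371 0.0424 y [-0.0628 -0.0494 -0.0468]
side 221 z 0.1256 x -0.0216 0.0277 y 0.0357 0.0815
jaw top -0.037 0.0401 y [-0.0651 -0.0505 -0.0462]
wrist 3723 z 0.1326 x -0.0239 0.0295 y 0.0305 0.0835
```

View pics/c4.png

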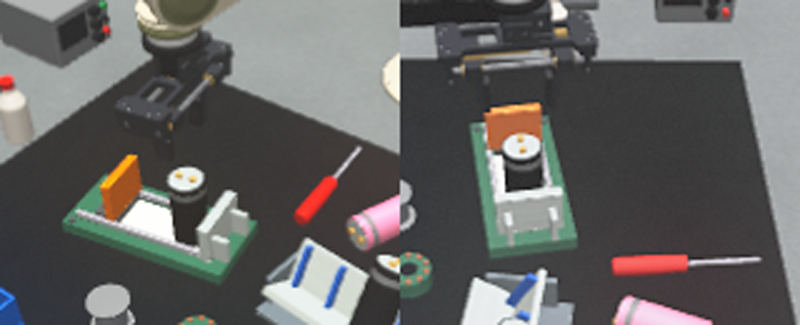

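View pics/wrist4.png

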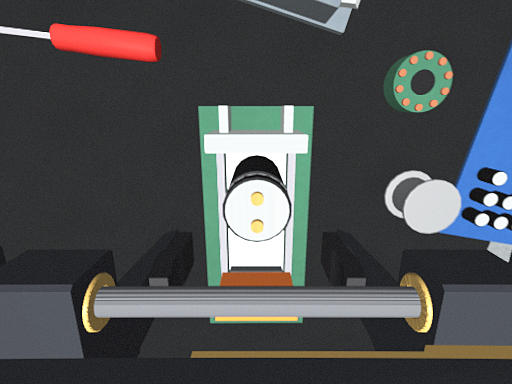

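```bash
python3 - <<'E'
from go import *
s=arm.state();P=cloud('wrist',np.load('pics/wrist4d.npy'),s)
for uv in [(215,143),(290,143),(240,200),(257,215),(275,210),(240,255)]: print(uv,P[uv[1],uv[0]].round(4))
print(rel(fix(0,-.105,.20),RF))
E
```

```text
(215, 143) [ 0.5394 -0.0811  0.0799]
(290, 143) [ 0.6035 -0.0697  0.0796]
(240, 200) [ 0.5691 -0.114   0.1253]
(257, 215) [ 0.5838 -0.1233  0.1261]
(275, 210) [ 0.5965 -0.1167  0.1269]
(240, 255) [ 0.5801 -0.2198  0.0131]
(array([-0.1656, -0.0008, -0.0108]), array([0.13, 0.01, 0.1 ]))
```

```bash
python3 -m jog '[{"travel":[-0.04,0,0],"rotation":[0.1,0,0.1],"fingers":255},{"travel":[-0.08,0,0],"rotation":[0.1,0,0.1],"fingers":255},{"travel":[-0.12,0,0],"rotation":[0.1,0,0.1],"fingers":255},{"travel":[-0.1656,-0.001,0],"rotation":[0.1,0,0.1],"fingers":255},{"travel":[-0.1656,-0.001,0],"rotation":[0.1,0,0.1],"fingers":255},{"travel":[-0.1656,-0.001,0],"rotation":[0.1,0,0.1],"fingers":255},{"travel":[-0.1656,-0.001,0],"rotation":[0.1,0,0.1],"fingers":255}]' 20; python3 - <<'E'
from go import *
s=arm.state();print(rel(fix(0,-.105,.085),RF,s),s['ft_force'])
p,d=snapshot("wrist");cv2.imwrite("pics/w5.png",p[:,:,::-1])
E
```

```text
t: 7.43
ee_pos: [0.6107, -0.2808, 0.1876]
orientation: [[-0.173, 0.985, -0.002], [0.985, 0.173, 0.002], [0.002, -0.001, -1.0]]
ft_force: [0.7, 0.8, -0.6]
gripper_width: 0.0265
(array([-0.0009,  0.0006,  0.1026]), array([-0.07, -0.12, -0.01])) [ 0.74222492  0.82143635 -0.62099757]
```

View pics/w5.png

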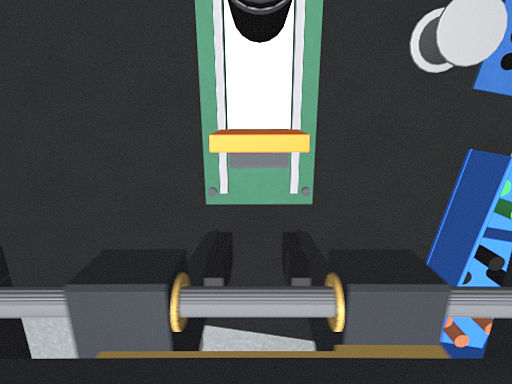

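```bash
python3 -m jog '[{"travel":[-0.001,0,0.035],"rotation":[0,0,0],"fingers":255},{"travel":[-0.001,0,0.07],"rotation":[0,0,0],"fingers":255},{"travel":[-0.001,0,0.1025],"rotation":[0,0,0],"fingers":255},{"travel":[-0.001,0,0.1025],"rotation":[0,0,0],"fingers":255},{"travel":[-0.001,0,0.1025],"rotation":[0,0,0],"fingers":255}]'; python3 - <<'E'
from go import *
s=arm.state();print(rel(fix(0,-.065,.085),RF,s),s['ft_force'])
p,d=snapshot("side");cv2.imwrite("pics/s6.png",cv2.resize(p[90:240,150:350,::-1],None,fx=3,fy=3))
E
```

```text
t: 7.9
ee_pos: [0.6108, -0.2794, 0.0854]
orientation: [[-0.176, 0.984, -0.003], [0.984, 0.176, 0.003], [0.003, -0.002, -1.0]]
ft_force: [0.6, -0.4, 0.9]
gripper_width: 0.0003
(array([0.038 , 0.0002, 0.0006]), array([-0.14, -0.19,  0.13])) [ 0.61670412 -0.39939723  0.93444287]
```

View pics/s6.png

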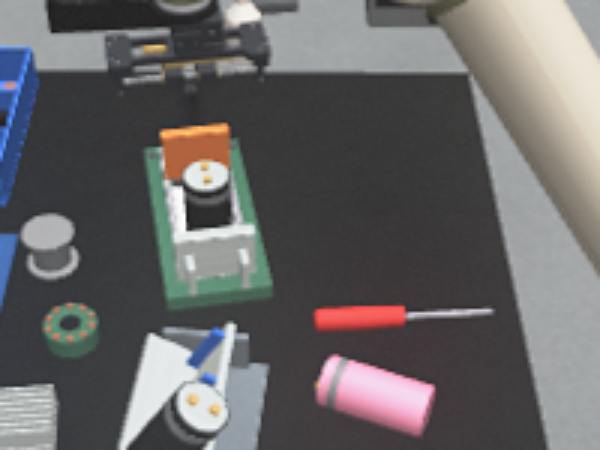

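```bash
python3 -m jog '[{"travel":[0.012,0,0],"rotation":[0,0,0],"fingers":255},{"travel":[0.022,0,0],"rotation":[0,0,0],"fingers":255},{"travel":[0.027,0,0],"rotation":[0,0,0],"fingers":255},{"travel":[0.032,0,0],"rotation":[0,0,0],"fingers":255},{"travel":[0.037,0,0],"rotation":[0,0,0],"fingers":255},{"travel":[0.042,0,0],"rotation":[0,0,0],"fingers":255},{"travel":[0.048,0,0],"rotation":[0,0,0],"fingers":255},{"travel":[0.054,0,0],"rotation":[0,0,0],"fingers":255},{"travel":[0.06,0,0],"rotation":[0,0,0],"fingers":255},{"travel":[0.066,0,0],"rotation":[0,0,0],"fingers":255},{"travel":[0.072,0,0],"rotation":[0,0,0],"fingers":255},{"travel":[0.078,0,0],"rotation":[0,0,0],"fingers":255}]'; python3 - <<'E'
from go import *
s=arm.state();print(rel(fix(0,0.018,.085),RF,s),s['ft_force'])
p,d=snapshot("wrist");cv2.imwrite("pics/w7.png",p[:,:,::-1])
E
```

```text
t: 8.95
ee_pos: [0.5979, -0.203, 0.0876]
orientation: [[-0.176, 0.984, 0.0], [0.984, 0.176, 0.0], [0.0, 0.001, -1.0]]
ft_force: [0.5, -3.8, 2.2]
gripper_width: 0.0006
(array([ 0.0434, -0.0004,  0.0026]), array([ 0.03, -0.02,  0.12])) [ 0.4928768  -3.78381004  2.15130589]
```

View pics/w7.png

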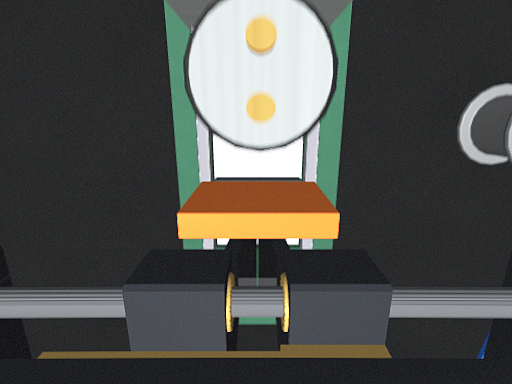

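```bash
python3 -m jog '[{"travel":[0.004,0,0.001],"rotation":[0,0,0],"fingers":255},{"travel":[0.008,0,0.002],"rotation":[0,0,0],"fingers":255},{"travel":[0.012,0,0.002],"rotation":[0,0,0],"fingers":255},{"travel":[0.016,0,0.002],"rotation":[0,0,0],"fingers":255},{"travel":[0.02,0,0.002],"rotation":[0,0,0],"fingers":255},{"travel":[0.024,0,0.002],"rotation":[0,0,0],"fingers":255},{"travel":[0.028,0,0.002],"rotation":[0,0,0],"fingers":255},{"travel":[0.03,0,0.002],"rotation":[0,0,0],"fingers":255}]'
python3 -m jog '[{"travel":[0.0015,0,0],"rotation":[0,0,0],"fingers":255},{"travel":[0.003,0,0],"rotation":[0,0,0],"fingers":255}]'
python3 - <<'E'
from go import *
s=arm.state();print(rel(fix(0,0.018,.085),RF,s),s['ft_force'])
p,d=snapshot("wrist");cv2.imwrite("pics/w8.png",p[:,:,::-1])
E
```

```text
t: 9.67
ee_pos: [0.5921, -0.1716, 0.0852]
orientation: [[-0.177, 0.984, -0.001], [0.984, 0.177, 0.002], [0.002, -0.001, -1.0]]
ft_force: [2.0, -2.5, -2.2]
gripper_width: 0.0004
t: 9.83
ee_pos: [0.5917, -0.169, 0.0852]
orientation: [[-0.177, 0.984, -0.001], [0.984, 0.177, 0.001], [0.001, -0.0, -1.0]]
ft_force: [2.4, -5.1, -2.0]
gripper_width: 0.0003
(array([ 0.0089, -0.0002,  0.0002]), array([-0.03, -0.04,  0.18])) [ 2.3921753  -5.14363798 -1.97649123]
```

View pics/w8.png

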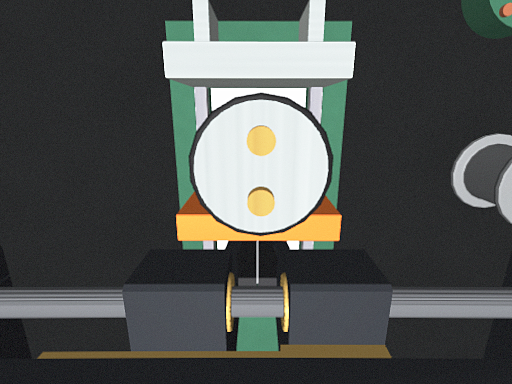

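```bash
J='rotation'; python3 -m jog '[{"travel":[0.001,0,0],"rotation":[0,0,0],"fingers":255},{"travel":[0.002,0,0],"rotation":[0,0,0],"fingers":255},{"travel":[0.003,0,0],"rotation":[0,0,0],"fingers":255}]'
python3 -m jog '[{"travel":[0.001,0,0],"rotation":[0,0,0],"fingers":255},{"travel":[0.002,0,0],"rotation":[0,0,0],"fingers":255},{"travel":[0.003,0,0],"rotation":[0,0,0],"fingers":255}]'; python3 - <<'E'
from go import *
s=arm.state();print(rel(fix(0,0.018,.085),RF,s),s['ft_force'])
E
```

```text
t: 10.13
ee_pos: [0.5912, -0.1664, 0.0852]
orientation: [[-0.177, 0.984, -0.0], [0.984, 0.177, -0.0], [-0.0, -0.0, -1.0]]
ft_force: [2.6, -5.1, -3.3]
gripper_width: 0.0004
t: 10.38
ee_pos: [0.5908, -0.164, 0.0852]
orientation: [[-0.176, 0.984, 0.0], [0.984, 0.176, -0.001], [-0.001, 0.0, -1.0]]
ft_force: [3.0, -5.2, -2.2]
gripper_width: 0.0006
(array([ 0.0038, -0.0002,  0.0002]), array([0.01, 0.08, 0.15])) [ 2.99836055 -5.221305   -2.21449917]
```

```bash
python3 -m jog '[{"travel":[0.0007,0,0],"rotation":[0,0,0],"fingers":255},{"travel":[0.0014,0,0],"rotation":[0,0,0],"fingers":255}]'
python3 -m jog '[{"travel":[0.0007,0,0],"rotation":[0,0,0],"fingers":255},{"travel":[0.0014,0,0],"rotation":[0,0,0],"fingers":255}]'; python3 - <<'E'
from go import *
s=arm.state();print(rel(fix(0,0.018,.085),RF,s),s['ft_force'])
p,d=snapshot("wrist");cv2.imwrite("pics/w9.png",p[:,:,::-1])
E
```

```text
t: 10.55
ee_pos: [0.5906, -0.1632, 0.0853]
orientation: [[-0.176, 0.984, 0.001], [0.984, 0.176, -0.003], [-0.003, 0.0, -1.0]]
ft_force: [2.1, -5.5, -1.7]
gripper_width: 0.0005
t: 10.72
ee_pos: [0.5905, -0.1624, 0.0853]
orientation: [[-0.176, 0.984, 0.001], [0.984, 0.176, -0.004], [-0.004, 0.001, -1.0]]
ft_force: [2.0, -5.5, -2.0]
gripper_width: 0.0006
(array([ 0.0022, -0.0003,  0.0003]), array([0.05, 0.22, 0.13])) [ 1.9879011  -5.51272288 -1.96877442]
```

View pics/w9.png

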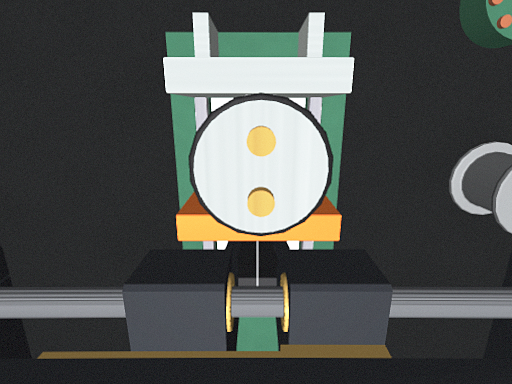

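```bash
python3 -m jog '[{"travel":[0.001,0,0],"rotation":[0,0,0],"fingers":255},{"travel":[0.002,0,0],"rotation":[0,0,0],"fingers":255}]'
python3 -m jog '[{"travel":[0.001,0,0],"rotation":[0,0,0],"fingers":255},{"travel":[0.0016,0,0],"rotation":[0,0,0],"fingers":255}]'; python3 - <<'E'
from go import *
s=arm.state();print(rel(fix(0,0.018,.085),RF,s),s['ft_force'])
E
```

```text
t: 10.93
ee_pos: [0.5902, -0.1609, 0.0853]
orientation: [[-0.176, 0.984, 0.002], [0.984, 0.176, -0.005], [-0.005, 0.001, -1.0]]
ft_force: [1.2, -4.4, -2.2]
gripper_width: 0.0005
t: 11.1
ee_pos: [0.5902, -0.1606, 0.0853]
orientation: [[-0.175, 0.984, 0.003], [0.984, 0.175, -0.007], [-0.008, 0.002, -1.0]]
ft_force: [3.2, -12.0, -4.1]
gripper_width: 0.0005
(array([ 0.0004, -0.0003,  0.0003]), array([0.1 , 0.43, 0.11])) [  3.23279965 -12.04881499  -4.0658574 ]
```

```bash
python3 -m jog '[{"travel":[0.0008,0,0],"rotation":[0,-0.4,0],"fingers":255},{"travel":[0.0008,0,0],"rotation":[0,-0.4,0],"fingers":255}]'
python3 -m jog '[{"travel":[-0.01,0,0],"rotation":[0,0,0],"fingers":255},{"travel":[-0.03,0,0],"rotation":[0,0,0],"fingers":255},{"travel":[-0.05,0,-0.02],"rotation":[0,0,0],"fingers":255},{"travel":[-0.06,0,-0.06],"rotation":[0,0,0],"fingers":255},{"travel":[-0.06,0,-0.1],"rotation":[0,0,0],"fingers":255},{"travel":[-0.06,0,-0.12],"rotation":[0,0,0],"fingers":255},{"travel":[-0.06,0,-0.12],"rotation":[0,0,0],"fingers":255}]'
python3 - <<'E'
from go import *
s=arm.state()
p,d=snapshot("wrist");cv2.imwrite("pics/w10.png",p[:,:,::-1]);P=cloud('wrist',d,s)
im=p.astype(int);w=P-FO;x=w@FX;y=w@FY;z=P[...,2]
o=(im[...,0]>150)&(im[...,2]<90)&(z>.094)&(z<.106);print('jaw top y',o.sum(),np.percentile(y[o],[2,98]).round(4))
st=(z>.076)&(z<.086)&(abs(x)<.05)&(y>.07)&(y<.13)&(im.min(-1)>150);print('stop top y',st.sum(),np.percentile(y[st],[2,98]).round(4))
c=(z>.12)&(z<.1295)&(np.hypot(x,y-.068)<.045)&(im.min(-1)>140);print('can x,y',np.percentile(x[c],[1,99]),np.percentile(y[c],[1,99]),np.median(z[c]))
for n in("scene","side"):
    p,d=snapshot(n);cv2.imwrite(f"pics/{n}10.png",p[:,:,::-1])
E
```

```text
t: 11.27
ee_pos: [0.5902, -0.1608, 0.0854]
orientation: [[-0.175, 0.985, 0.005], [0.984, 0.175, -0.016], [-0.017, 0.002, -1.0]]
ft_force: [2.0, -7.6, -2.1]
gripper_width: 0.0007
t: 11.85
ee_pos: [0.6014, -0.2188, 0.2119]
orientation: [[-0.175, 0.984, 0.012], [0.984, 0.175, -0.02], [-0.022, 0.008, -1.0]]
ft_force: [-0.4, 0.1, 1.0]
gripper_width: 0.0005
jaw top y 137 [0.0284 0.0413]
stop top y 1762 [0.0958 0.1108]
can x,y [-0.02242885  0.02488767] [0.045998   0.09185034] 0.12682455528568765
```

View pics/w10.png

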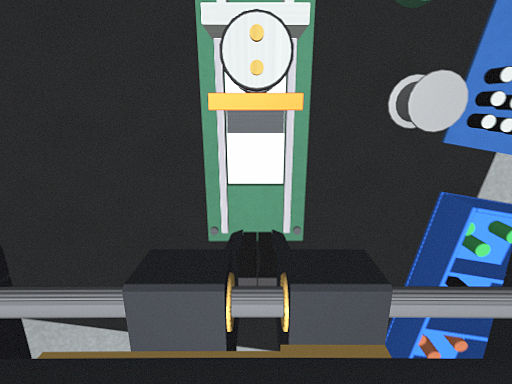

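View pics/scene10.png

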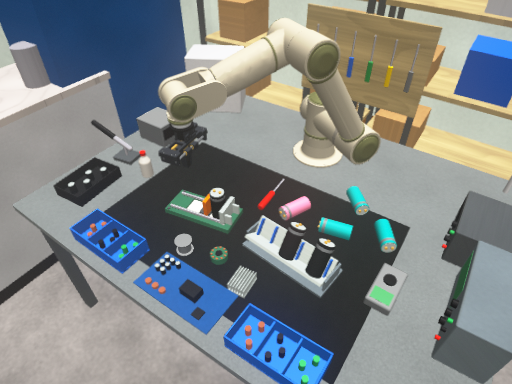

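```bash
python3 -c "
from station import arm
print(arm.close_job())"
```

```text
the job is handed in; nothing more can be done
None
```

The job is handed in at about 12 s of the 72 s allowed: the heavy capacitor stands in the fixture with the jaw snug against it. No verdict was reported.

- **Finding the heavy one:** The capacitor in the bay nearest the fixture was the first I lifted. It read about 4 to 5 N on the wrist sensor in the rack, falling to about 3.3 to 4.4 N on the way down to the fixture. A dried-out one would read about 2 N, so I did not lift the other two, which stayed in their bays.
- **Standing it up:** I stood it upright in the channel. Its silver top measured 126 mm above the bench in all three views, so the plate has sunk about 4 mm, which confirms the weight.
- **Closing the jaw:** I slid the jaw up slowly. The push force was about 5 N while sliding, rose to 12 N when the capacitor met the end stop, and I stopped there. That is the push on the jaw, read at the wrist at the end of each move, well under the 40 N limit.
- **Last checks:**
  - The gap between jaw face and end stop is about 54.5 mm for a 54 mm capacitor, so jaw travel is about 101 mm.
  - The capacitor sits about 1 mm off the channel's centre line.
  - The bystanders I could see in the last pictures looked unmoved; I did not measure them.
- **Disagreements:** One wrist-camera median put the capacitor's top at 132.6 mm. Spot readings from that same picture gave 125 to 127 mm, which agrees with the other cameras.

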